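# Clear the lid and pop the parts chest open

## Task

A boxed filter has been left standing on the lid of the larger parts chest. Without gripping or lifting it, push it sideways with the fingers until it stands, upright, wholly off the lid on the chest's fixed deck; then press down on the lid at its front edge so that the touch catch lets go, and draw back so that the lid springs ajar. Leave the small chest shut and everything else where it stands.

Things in the scene. Friction and masses are not known exactly. Their poses are not given: they have to be found in the camera images.
- chest: Larger low grey steel chest, 220 (x) x 300 (y) x 90 mm high, fixed. Origin: centre of underside; z up, front faces its -x, towards the robot. Flat top at 90 mm: aluminium lid (y -144 to +36, x -99 to +84 mm), 2 mm seam, flush fixed grey deck (y +38 to +142) ending in a lip 8 mm thick, 12 mm high at the +y edge. The small chest is beside it on either side, as near as 35 mm.
- lid (a joint): Angle (rad) of the larger chest's lid, 0 shut and latched; hinged along its far (+x) edge, free edge 183 mm away at the front. Touch catch: about 6 N down at the press point moves it through 7 mm to a solid stop (-0.045), which must be reached; as the finger draws back a spring lifts the lid after it, to rest ajar at +0.40 (free edge 70 mm higher) within 2 s. It will not latch again.
- lid_press (a point): On the lid's top face, midway along its width, 25 mm from its free front edge (158 mm from the hinge): where to press. Moves with the lid.
- chest_deck (a point): Middle of the top face of the larger chest's fixed deck (104 mm clear width in y between seam and lip).
- carton_mid (a point): Centre (35 mm above its underside) of the loose boxed filter: white card carton with green lower band, 64 x 64 mm, 70 mm tall, 0.15 to 0.3 kg. Starts upright on the larger chest's lid, turned up to 0.25 rad against the chest; axes along its edges, z up. Slides easily when pushed low down.
- small_chest: The smaller grey chest of the same kind (220 mm deep, 240 mm wide, 90 mm high), fixed, not to be opened. Origin: centre of its underside; axes as for the larger chest. Its lid is on its +y side, its deck on its -y side.
- small_lid (a joint): Angle (rad) of the smaller chest's lid, same touch catch; 0 shut. To be left shut.
- oil_filter: Bystander, loose: dark steel screw-on filter can, 68 mm across, 64 mm tall, on the small chest's deck. Origin: middle of its underside.
- bearing: Bystander, loose: steel bearing ring, 52 mm across, 16 mm tall, on the small chest's lid. Origin: middle of its underside.
- spanner: Bystander, loose: steel spanner, 180 mm long, on the table to the right of the chests. Origin: middle of its length, underside.
- pulley: Bystander, loose: steel pulley ring, 72 mm across, 22 mm tall, on the table to the left of the chests. Origin: middle of its underside.
- cleaner_jar: Bystander, loose: jar, 66 mm across, 120 mm tall, on the table behind the chests. Origin: middle of its underside.
- bolt_tray: Bystander, loose: open black tray, 90 x 170 x 40 mm, on the table behind the chests. Origin: middle of its underside.
- mug: Bystander, loose: white mug, 80 mm across, 90 mm tall, on the table behind the chests. Origin: middle of its underside.
Mind the look-alikes: they are no part of the job. Leave any brown or red look-alike of the part that bears carton_mid alone.

How it is judged:
By the outcome, as a careful person would: the job done as asked, in the order asked, and still so for the second after the job is handed in, with the robot touching nothing.
It also fails if it takes over 48 s, if anything falls off the work surface, if the arm or the gripper's body presses on something with over 40 N, if the wrist force passes 120 N, or if a joint passes its speed limit or range.

## Robot

A 6-joint arm with a two-finger parallel gripper is mounted at the origin on the work surface. World frame = base frame: x ahead of the robot, y to its left, z up, the work surface at z = 0. Lengths are in m, angles in rad, forces in N, time in s.
With the tool pointing down it reaches from about 0.25 to 0.725 m from the base axis. Payload 4 kg.
Tool frame: the origin (TCP) lies at the very end of the fingers, on their centre line; the grasp point (between the pads) lies bot.grasp_offset behind it (bot.grasp_offset is the distance from the TCP to the grasp point, in m); z points along the fingers, y is the direction in which the jaws open and shut (so a half turn about z gives the same grasp; the last joint's range is limited). The gripper opens to 85 mm and grips with 20 to 120 N. Pads are 22 mm wide; open, the fingers measure 114 mm over their backs; the gripper's body (76 mm by 85 mm) begins 54 mm behind the grasp point. The pads swing forward as they close: fully open they stand 13 mm farther back than shut.
Start: joints at [-1.287, 0.241, 0.005, 1.335, 0, 1.571], TCP at [0.14, -0.48, 0.231] pointing down, gripper open.
Joint ranges: [-2.72, 2.72], [-1.05, 1.87], [-1.09, 1.28], [-1.99, 2.15], [-1.42, 1.44], [-3.14, 3.14]. Speed limits (rad/s): [2.79, 2.79, 3.14, 3.14, 3.14, 3.14].

## Interface

Orientations are given as a unit quaternion [x, y, z, w].
In Python, from workcell import bot gives the robot as it stands. The module is installed in compiled form; this text tells all that it offers.
- The arm moves only by the shell command python3 -m jog 'ROWS' [OPENING]. ROWS is JSON, a list that holds one entry, the list of rows, each a list of 6 numbers: the shift along the tool's x, y, z in m, then the turn, a rotation vector about the tool's x, y, z in degrees. In form: [[[dx, dy, dz, wx, wy, wz], ...]]. A call has 1 to 12 rows; each row shifts and turns the pose as measured when the row begins, along the tool's axes as they then stand; what a row does not reach is not made up. A row lasts 1/8 s, in which the tool goes at most 62.5 mm and 10.7 degrees, less where a joint would pass 70% of its speed; a pose out of reach is approached as far as the arm can. A call is refused whole if a number of a shift passes 0.0625 or a number of a turn 10.7, either way. A call with a gripper value outside its range is refused whole. OPENING is the finger opening in m, from 0 to 0.0854, set as the call begins (- or left out, the last holds). The fingers move at their own pace and stop on an object; the grip force is fixed at half the most. Time passes only in rows, so rows that do not move let the fingers close. It gives the time, the measured TCP pose, the force and the opening at its end, in the units of the state.
- bot.get_obs(): the state, without advancing time (a new reading comes with each control period).
- bot.camera(name): name is "scene" or "top" or "wrist"; returns a dict with "pixels" (384x512x3 uint8, red, green, blue), "fx", "fy", "cx", "cy" (pixels), "rvec" (rotation vector, rad) and "tvec" (3), from world to camera coordinates, as OpenCV has them. Camera axes: x right, y down, z forward; pixel columns grow to the right and rows downward; lengths in m; the calibration is good to about 2 mm. A picture is of the moment at which its call begins. There is no depth.
- bot.job_done(): hands the job in, once; it reports no verdict.
The state is a dict: "clock": time; "joint_pos": joint angles; "joint_vel": joint speeds; "tau": joint torques, N m; "eef_pos": TCP position; "tool_rot": TCP orientation; "ft_force": force on the tool from outside, world axes, zero at the start; "ft_torque": the same for the moment, N m; "grip_width": finger opening in m.
Only numpy, scipy, OpenCV 4.12 (cv2) and the standard library are available. Lean on these libraries where they do the work, as an engineer would, in place of code of your own. Each camera call takes 0.05 s, during which the arm holds its last target. There are 200 camera calls.

## Working session

There is one attempt and no reset: what is moved stays moved. The work goes in short steps, Python scripts to look and compute and a shell command to move; the robot and the scene stay as the last step left them, time stands still between calls to the robot, and variables do not carry over. Pictures are saved under pics/ and viewed, on a budget of 10 in all, crops included, one or two more only if the job needs it, and the job is handed in when it is done.

```bash
mkdir -p pics
cat > h.py <<'E'
import numpy as np, cv2
from workcell import bot
def cam(n,save=None):
    c=bot.camera(n); c['R']=cv2.Rodrigues(np.array(c['rvec'],float))[0]; c['t']=np.array(c['tvec'],float).ravel()
    if save: cv2.imwrite('pics/'+save,cv2.cvtColor(c['pixels'],cv2.COLOR_RGB2BGR))
    return c
def ray(c,u,v,z):
    d=c['R'].T@np.array([(u-c['cx'])/c['fx'],(v-c['cy'])/c['fy'],1]); o=-c['R'].T@c['t']
    return o+d*(z-o[2])/d[2]
def proj(c,p):
    q=c['R']@np.array(p,float)+c['t']; return q[0]/q[2]*c['fx']+c['cx'],q[1]/q[2]*c['fy']+c['cy']
E
python3 - <<'E'
from h import *
a=cam('top','top1.png');b=cam('scene','scene1.png')
o=bot.get_obs();print(o['clock'],o['eef_pos'],o['tool_rot'],o['ft_force'],bot.grasp_offset)
for c in(a,b):print(c['fx'],c['cx'],c['cy'],-c['R'].T@c['t'],c['R'].round(3).tolist())
im=np.hstack([cv2.imread('pics/top1.png')]);cv2.imwrite('pics/top1b.png',cv2.resize(im,(800,600),interpolation=cv2.INTER_CUBIC))
E
```

```text
0.1 [ 0.13985126 -0.47947437  0.23051123] [ 9.89949997e-01  1.41414864e-01 -1.28796166e-04 -9.07374745e-04] [ 0.12342173 -0.51059315  0.01780911] 0.0187
378.0639677753603 256.43936675560167 187.63353156123918 [ 0.43280123 -0.00925645  1.15135465] [[0.025, -1.0, 0.002], [-0.996, -0.025, -0.089], [0.089, -0.0, -0.996]]
463.5381051195807 252.9744036453208 178.88550115214105 [ 1.24824176 -0.65150881  0.96101963] [[0.681, 0.732, -0.0], [0.489, -0.455, -0.744], [-0.545, 0.507, -0.668]]
```

View pics/top1b.png

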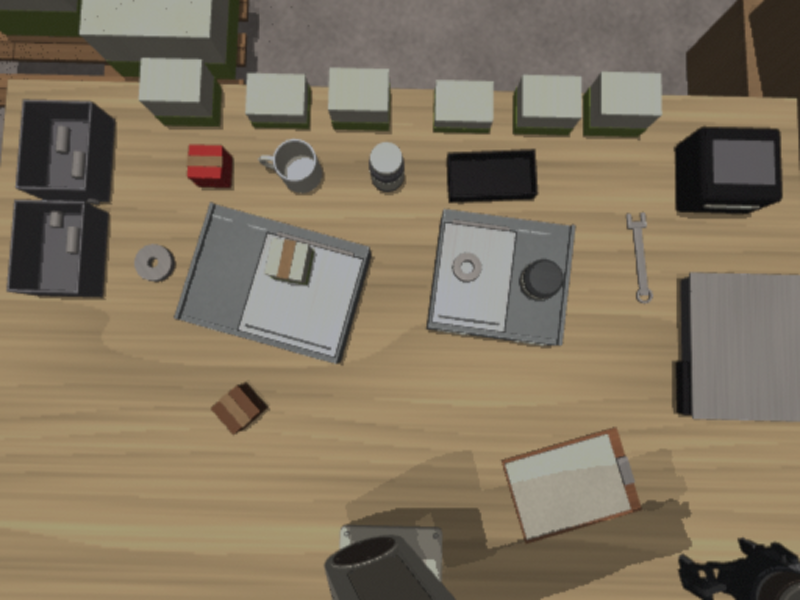

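View pics/scene1.png

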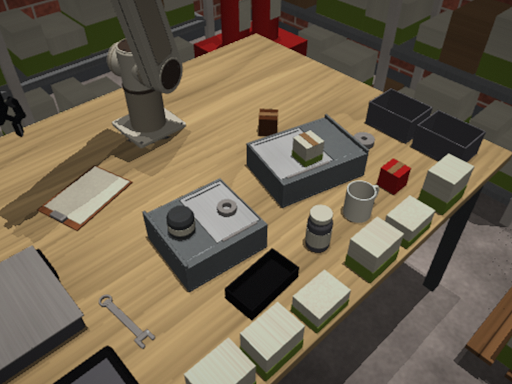

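Candidates (top view, 800 px scale):
- White carton with a green band on the left chest's lid, at (290,260).
- Brown look-alike at (238,408).
- Red look-alike at (208,165).
- Big green/white boxes along the back edge, y≈100, all off the chests.

I choose the one at (290,260). The left chest is the larger one, turned about -15°, with its deck on the left. I'll check it in a close crop.

Run:
```python
from h import *
c=cam('top','top2.png');s=cam('scene','scene2.png')
im=cv2.imread('pics/top2.png')[120:240,105:245]; 
im2=cv2.imread('pics/scene2.png')[110:210,240:380]
A=cv2.resize(im,None,fx=5.6,fy=5.6,interpolation=cv2.INTER_CUBIC)
print(A.shape)
cv2.imwrite('pics/cropT.png',A[:600,:790])
# chest corners by hand from 800px pic
for n,u,v,z in[('FL',210,205,.102),('FR',370,248,.09),('NR',340,362,.09),('NL',178,318,.102)]:
    print(n,ray(c,u/1.5625,v/1.5625,z).round(4))
```

```text
(672, 784, 3)
FL [0.6781 0.3389 0.102 ]
FR [0.609  0.0483 0.09  ]
NR [0.402  0.0957 0.09  ]
NL [0.4727 0.3846 0.102 ]
```

View pics/cropT.png

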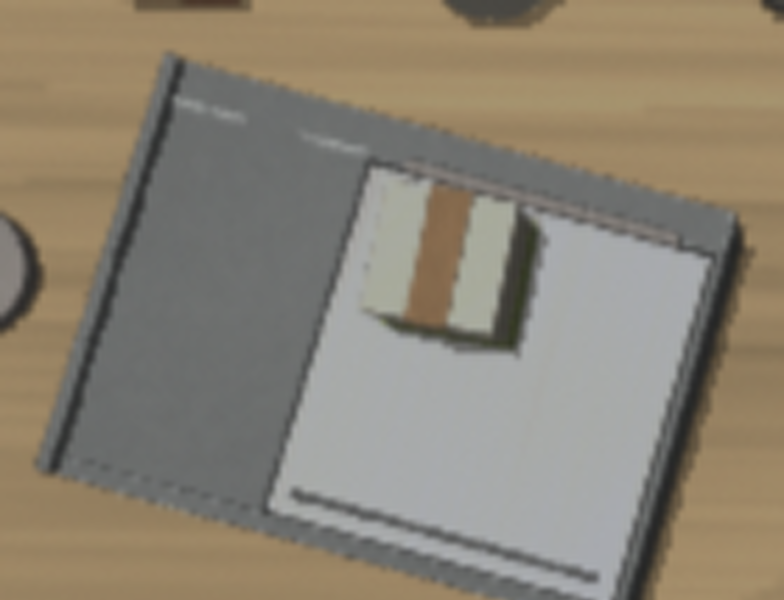

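The crop confirms the choice: cream top with a brown tape strip and a green lower band, with top corners at crop px (388,180), (520,205), (492,334) and (364,310). The lid corners are at (370,160), (713,255) and (270,512).

Run:
```python
from h import *
c=cam('top')
P=lambda u,v,z:ray(c,105+(u+.5)/5.6-.5,120+(v+.5)/5.6-.5,z)
C=np.array([P(*p,.16) for p in[(388,180),(520,205),(492,334),(364,310)]])
L=np.array([P(*p,.09) for p in[(370,160),(713,255),(270,512)]])
print('carton',C.round(4).tolist(),C.mean(0))
print('lid',L.round(4).tolist())
ey=L[0]-L[1]; ex=L[0]-L[2]
print(np.linalg.norm(ey),np.linalg.norm(ex))
th=[np.arctan2(-ey[0],ey[1]),np.arctan2(ex[1],ex[0])];print('th',th)
t=np.mean(th);X=np.array([np.cos(t),np.sin(t)]);Y=np.array([-X[1],X[0]])
# origins from each corner
loc=np.array([[84,36],[84,-144],[-99,36]])/1e3
O=np.array([L[i,:2]-X*loc[i,0]-Y*loc[i,1] for i in range(3)]);print(O);O=O.mean(0)
lc=(C[:,:2]-O)@np.array([X,Y]).T;print('carton in chest',lc.round(4).tolist(),lc.mean(0))
d=C[1]-C[0];print('carton yaw',np.arctan2(d[0],-d[1]),[np.linalg.norm(C[i]-C[i-1]) for i in range(4)])
W=lambda x,y:O+X*x+Y*y
print('t',t,'press',W(-.074,-.054),'O',O)
for y in(.03,.09):print(W(lc.mean(0)[0],y))
```

```text
carton [[0.6118, 0.212, 0.16], [0.6015, 0.149, 0.16], [0.5397, 0.1598, 0.16], [0.5496, 0.2205, 0.16]] [0.57564736 0.18534003 0.16      ]
lid [[0.6345, 0.2372, 0.09], [0.5903, 0.0616, 0.09], [0.4549, 0.2791, 0.09]]
0.18108164748640854 0.18440277159025376
th [np.float64(-0.24662162944127797), np.float64(-0.22895372666850058)]
[[0.54440463 0.22202422]
 [0.54259688 0.22135667]
 [0.54266461 0.2207698 ]]
carton in chest [[0.0689, 0.0071], [0.0737, -0.0566], [0.0111, -0.0607], [0.0064, 0.0007]] [ 0.04000308 -0.02739144]
carton yaw -0.16318466366520132 [np.float64(0.06286180163790493), np.float64(0.06382939973817037), np.float64(0.06267368061120976), np.float64(0.06152907272942788)]
t -0.23778767805488926 press [0.45858442 0.18633398] O [0.54322204 0.22138356]
[0.58916609 0.24111656]
[0.60329928 0.29942824]
```

```bash
cat >> h.py <<'E'
from scipy.spatial.transform import Rotation as Ro
T=-0.2378; O=np.array([.5432,.2214]); X=np.array([np.cos(T),np.sin(T)]); Y=np.array([-X[1],X[0]])
def W(x,y,z): return np.r_[O+X*x+Y*y,z]
def goal(): # tool down, tool x along chest +y, tool y along chest +x
    x=np.r_[Y,0]; z=np.array([0,0,-1.]); return Ro.from_matrix(np.c_[x,np.cross(z,x),z])
def plan(p,n):
    o=bot.get_obs(); R=Ro.from_quat(o['tool_rot']); d=(p-o['eef_pos'])
    w=(R.inv()*goal()).as_rotvec(); k=max(1,int(np.ceil(np.abs(np.degrees(w)).max()/10.5)))
    m=min(k,n)
    l=(np.array(o['eef_pos'])[:2]-O)@np.c_[X,Y]
    print('t',o['clock'],'local',l.round(4),o['eef_pos'][2],'turn',np.degrees(w).round(2),'F',np.round(o['ft_force'],2),'w',o['grip_width'])
    for i in range(n):
        Ri=R*Ro.from_rotvec(w*min(i,m)/m)
        print(np.r_[Ri.inv().apply(d/n).round(4),(np.degrees(w)/m if i<m else w*0).round(2)].tolist())
E
python3 -c "
from h import *
plan(W(.04,-.11,.231),12)"
```

```text
t 0.25 local [-0.2268 -0.7764] 0.23087516052225243 turn [-5.000e-02 -3.000e-02 -6.011e+01] F [-0.62 -0.08  0.85] w 0.08529803803892033
[0.0469, -0.0371, 0.0, -0.01, -0.0, -10.02]
[0.0527, -0.0283, 0.0, -0.01, -0.0, -10.02]
[0.0568, -0.0187, 0.0, -0.01, -0.0, -10.02]
[0.0592, -0.0086, 0.0, -0.01, -0.0, -10.02]
[0.0598, 0.0019, -0.0, -0.01, -0.0, -10.02]
[0.0586, 0.0122, -0.0, -0.01, -0.0, -10.02]
[0.0555, 0.0222, -0.0, -0.0, -0.0, -0.0]
[0.0555, 0.0222, -0.0, -0.0, -0.0, -0.0]
[0.0555, 0.0222, -0.0, -0.0, -0.0, -0.0]
[0.0555, 0.0222, -0.0, -0.0, -0.0, -0.0]
[0.0555, 0.0222, -0.0, -0.0, -0.0, -0.0]
[0.0555, 0.0222, -0.0, -0.0, -0.0, -0.0]
```

```bash
python3 -m jog '[[[0.047,-0.037,0,0,0,-10],[0.053,-0.028,0,0,0,-10],[0.057,-0.019,0,0,0,-10],[0.059,-0.009,0,0,0,-10],[0.06,0.002,0,0,0,-10],[0.059,0.012,0,0,0,-10],[0.055,0.022,0,0,0,0],[0.055,0.022,0,0,0,0],[0.055,0.022,0,0,0,0],[0.055,0.022,0,0,0,0],[0.055,0.022,0,0,0,0],[0,0,0,0,0,0]]]' 0.03
python3 -c "
from h import *
plan(W(.04,-.11,.13),3)"
```

```text
clock: 1.75
eef_pos: [0.5216, 0.0778, 0.2304]
tool_rot: [0.777, 0.63, 0.002, 0.003]
ft_force: [-0.0, -0.4, -0.6]
grip_width: 0.03
t 1.75 local [ 0.0128 -0.1447] 0.2304255955845711 turn [0.36 0.04 1.67] F [-0.03 -0.35 -0.57] w 0.03000372478152524
[0.0113, 0.0092, 0.0335, 0.36, 0.04, 1.67]
[0.0116, 0.0091, 0.0335, 0.0, 0.0, 0.0]
[0.0116, 0.0091, 0.0335, 0.0, 0.0, 0.0]
```

```bash
python3 -m jog '[[[0.02,0.014,0,0.4,0,1.7],[0.014,0.013,0.02,0,0,0],[0,0,0.04,0,0,0],[0,0,0.04,0,0,0],[0,0,0.015,0,0,0],[0,0,0,0,0,0]]]'
python3 - <<'E'
from h import *
plan(W(.04,-.11,.105),1)
cam('wrist','w1.png')
c=cam('top','t3.png');im=cv2.imread('pics/t3.png')[100:240,105:305]
a=cv2.resize(im,(560,392),interpolation=3);b=cv2.resize(cv2.imread('pics/w1.png'),(230,172))
z=np.zeros((392,790,3),np.uint8);z[:,:560]=a;z[:172,560:]=b;cv2.imwrite('pics/c3.png',z)
E
```

```text
clock: 2.5
eef_pos: [0.5533, 0.1008, 0.1124]
tool_rot: [0.787, 0.616, -0.002, 0.0]
ft_force: [0.8, -0.8, -0.3]
grip_width: 0.0298
t 2.5 local [ 0.0383 -0.1149] 0.11236028206336224 turn [-0.16  0.24 -0.27] F [ 0.83 -0.77 -0.35] w 0.02983712959395908
[0.0049, 0.0017, 0.0073, -0.16, 0.24, -0.27]
```

View pics/c3.png

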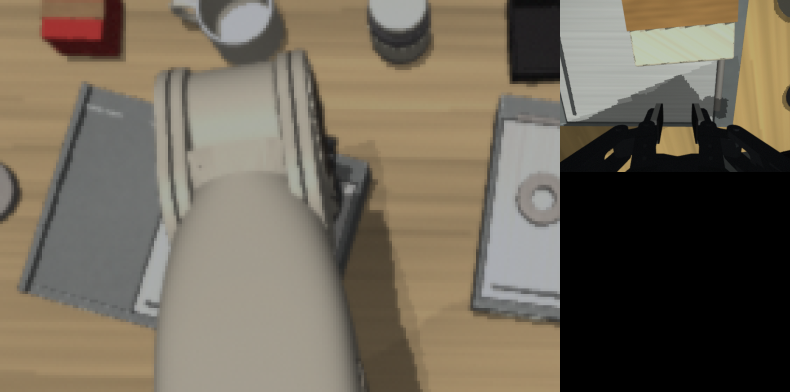

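The wrist view shows both fingers facing the carton and centred on it. I'll lower a little and push.

```bash
python3 -m jog '[[[0.005,0.002,0.008,0,0,0],[0.012,0,0.001,0,0,0],[0.012,0,0,0,0,0],[0.012,0,0,0,0,0],[0.012,0,0,0,0,0],[0.012,0,0,0,0,0],[0.012,0,0,0,0,0]]]'
python3 - <<'E'
from h import *
plan(W(.04,.045,.104),9)
cam('wrist','w2.png');cam('scene','s2.png')
z=np.hstack([cv2.resize(cv2.imread('pics/w2.png'),(400,300)),cv2.resize(cv2.imread('pics/s2.png')[80:230,220:420],(400,300),interpolation=3)]);cv2.imwrite('pics/c4.png',z)
E
```

```text
clock: 3.48
eef_pos: [0.5785, 0.1804, 0.1079]
tool_rot: [0.788, 0.616, 0.001, 0.003]
ft_force: [-0.4, -1.6, 1.3]
grip_width: 0.03
t 3.475 local [ 0.044  -0.0316] 0.10794408101468443 turn [ 0.35  0.06 -0.29] F [-0.37 -1.57  1.31] w 0.030020509806524893
[0.0085, -0.0005, 0.0004, 0.35, 0.06, -0.29]
[0.0085, -0.0004, 0.0004, 0.0, 0.0, -0.0]
[0.0085, -0.0004, 0.0004, 0.0, 0.0, -0.0]
[0.0085, -0.0004, 0.0004, 0.0, 0.0, -0.0]
[0.0085, -0.0004, 0.0004, 0.0, 0.0, -0.0]
[0.0085, -0.0004, 0.0004, 0.0, 0.0, -0.0]
[0.0085, -0.0004, 0.0004, 0.0, 0.0, -0.0]
[0.0085, -0.0004, 0.0004, 0.0, 0.0, -0.0]
[0.0085, -0.0004, 0.0004, 0.0, 0.0, -0.0]
```

View pics/c4.png

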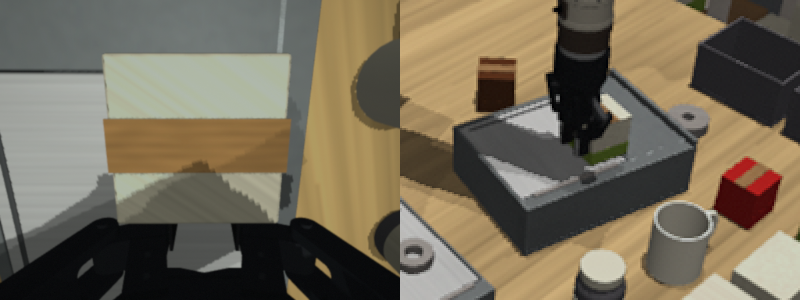

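The carton is upright and squared against the fingers, with its far edge just at the seam. I'll keep pushing.

```bash
python3 -m jog '[[[0.012,-0.001,0.002,0.3,0,0],[0.012,-0.001,0.001,0,0,0],[0.012,0,0,0,0,0],[0.012,0,0,0,0,0],[0.012,0,0,0,0,0],[0.008,0,0,0,0,0],[0.003,0,0,0,0,0]]]'
python3 - <<'E'
from h import *
plan(W(.04,.045,.104),1)
E
```

```text
clock: 4.45
eef_pos: [0.5946, 0.255, 0.1042]
tool_rot: [0.787, 0.617, -0.0, 0.0]
ft_force: [-0.0, -2.0, 1.2]
grip_width: 0.0297
t 4.45 local [0.042  0.0447] 0.10422211559877712 turn [ 0.02  0.05 -0.23] F [-0.05 -1.95  1.17] w 0.029690500704538537
[0.0003, -0.002, 0.0002, 0.02, 0.05, -0.23]
```

```bash
python3 -m jog '[[[-0.02,0,0,0,0,0],[-0.05,0,-0.01,0,0,0],[-0.03,-0.03,-0.05,0,0,0],[0,-0.06,-0.04,0,0,0],[0,-0.04,0,0,0,0],[0,0,0,0,0,0]]]' 0
python3 - <<'E'
from h import *
plan(W(-.074,-.054,.15),2)
c=cam('top','t5.png');cam('scene','s5.png');cam('wrist','w5.png')
z=np.hstack([cv2.resize(cv2.imread('pics/t5.png')[120:240,105:265],(400,300),interpolation=3),cv2.resize(cv2.imread('pics/s5.png')[80:230,220:420],(400,300),interpolation=3)])
z=np.vstack([z,np.zeros((300,800,3),np.uint8)]);z[300:,:400]=cv2.resize(cv2.imread('pics/w5.png'),(400,300));cv2.imwrite('pics/c5.png',z)
E
```

```text
clock: 5.2
eef_pos: [0.4504, 0.1875, 0.2001]
tool_rot: [0.788, 0.616, 0.002, -0.001]
ft_force: [-0.2, 0.7, -0.3]
grip_width: 0.0003
t 5.2 local [-0.0822 -0.0548] 0.20010022121571763 turn [ 0.02 -0.23 -0.28] F [-0.17  0.75 -0.33] w 0.0003345958976816522
[0.0003, 0.0041, 0.0251, 0.02, -0.23, -0.28]
[0.0004, 0.0041, 0.0251, 0.0, -0.0, -0.0]
```

View pics/c5.png

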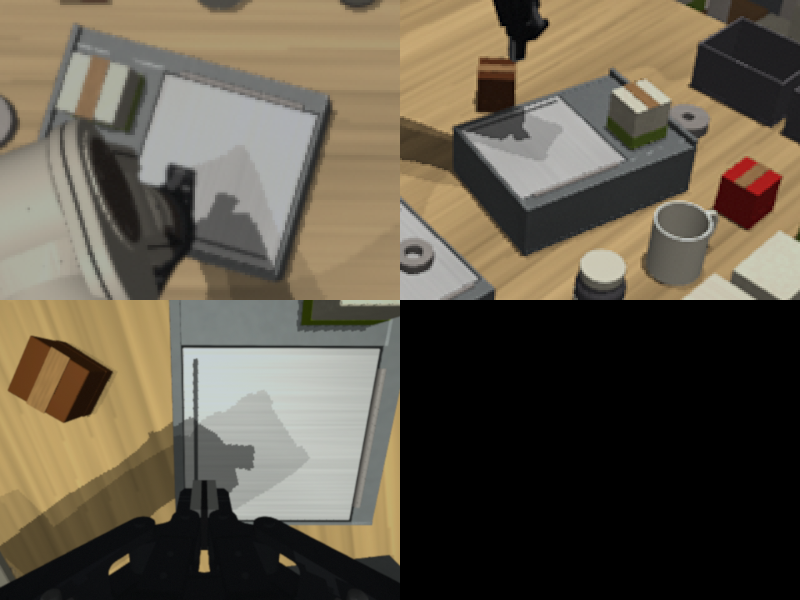

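The carton stands upright on the deck, clear of the seam by about 15–20 mm, and the lid is still shut. Next is the press.

```bash
python3 -m jog '[[[0,0.008,0.04,0,0,0],[0,0.002,0.04,0,0,0],[0,0,0.01,0,0,0],[0,0,0,0,0,0]]]'
python3 -c "
from h import *
plan(W(-.074,-.054,.092),1)"
```

```text
clock: 5.85
eef_pos: [0.4688, 0.1855, 0.1072]
tool_rot: [0.789, 0.614, 0.004, -0.0]
ft_force: [-0.4, -0.5, 0.1]
grip_width: 0.0005
t 5.85 local [-0.0638 -0.0524] 0.10720748803431113 turn [ 0.24 -0.35 -0.55] F [-0.36 -0.53  0.11] w 0.0004990664843446536
[-0.0018, -0.0102, 0.0152, 0.24, -0.35, -0.55]
```

```bash
python3 -m jog '[[[-0.002,-0.01,0,0,0,-0.5],[0,0,0.006,0,0,0],[0,0,0.005,0,0,0],[0,0,0.003,0,0,0]]]'
python3 -c "
from h import *
plan(W(-.074,-.054,.083),1)"
```

```text
clock: 6.35
eef_pos: [0.4607, 0.1873, 0.0961]
tool_rot: [0.786, 0.618, 0.007, 0.001]
ft_force: [-0.5, -0.1, 0.8]
grip_width: 0.0002
t 6.35 local [-0.0722 -0.0526] 0.09606267046724268 turn [ 0.56 -0.58 -0.  ] F [-0.51 -0.1   0.75] w 0.00021976553678210043
[-0.0016, -0.0019, 0.013, 0.56, -0.58, -0.0]
```

```bash
python3 -m jog '[[[-0.001,-0.002,0.005,0.5,-0.5,0],[0,0,0.003,0,0,0],[0,0,0.003,0,0,0],[0,0,0.003,0,0,0]]]'; python3 -m jog '[[[0,0,0.003,0,0,0]]]'; python3 -m jog '[[[0,0,0.003,0,0,0]]]'
```

```text
clock: 6.85
eef_pos: [0.4585, 0.187, 0.0834]
tool_rot: [0.786, 0.618, 0.001, 0.0]
ft_force: [-2.2, -0.6, 10.1]
grip_width: 0.0002
clock: 6.98
eef_pos: [0.4586, 0.187, 0.0824]
tool_rot: [0.786, 0.618, 0.001, 0.0]
ft_force: [-8.5, -2.5, 26.5]
grip_width: 0.0001
clock: 7.1
eef_pos: [0.4587, 0.187, 0.0824]
tool_rot: [0.786, 0.618, 0.002, 0.0]
ft_force: [-8.8, -3.8, 28.1]
grip_width: 0.0002
```

The lid is on the solid stop: force rose to about 28 N and z held at 0.0824. Drawing back now.

```bash
python3 -m jog '[[[0,0,-0.02,0,0,0],[0,0,-0.04,0,0,0],[0,-0.01,-0.05,0,0,0],[0,-0.03,-0.05,0,0,0],[0,-0.05,-0.02,0,0,0],[0,-0.05,0,0,0,0],[0,-0.05,0,0,0,0],[0,0,0,0,0,0],[0,0,0,0,0,0],[0,0,0,0,0,0],[0,0,0,0,0,0],[0,0,0,0,0,0]]]'
python3 -m jog '[[[0,0,0,0,0,0],[0,0,0,0,0,0],[0,0,0,0,0,0],[0,0,0,0,0,0],[0,0,0,0,0,0],[0,0,0,0,0,0],[0,0,0,0,0,0],[0,0,0,0,0,0]]]'
python3 - <<'E'
from h import *
c=cam('top','t6.png');s=cam('scene','s6.png')
a=cv2.imread('pics/t6.png')[60:252,0:400];b=cv2.imread('pics/s6.png')
z=np.zeros((600,800,3),np.uint8);z[:288,:600]=cv2.resize(a,(600,288),interpolation=3);z[288:,:]=cv2.resize(b[70:265,60:475],(800,312),interpolation=3);cv2.imwrite('pics/c6.png',z)
a0=cv2.imread('pics/top1.png');d=cv2.absdiff(a0,cv2.imread('pics/t6.png')).max(2)
for n,u,v in[('oil',543,280),('bearing',467,266),('spanner',640,258),('pulley',154,262),('jar',387,165),('tray',491,175),('mug',295,165),('brown',238,408),('red',208,165)]:
    u,v=int(u/1.5625),int(v/1.5625);print(n,d[v-20:v+20,u-20:u+20].mean().round(1))
E
```

```text
clock: 8.6
eef_pos: [0.2721, 0.2333, 0.2676]
tool_rot: [0.788, 0.616, 0.004, -0.0]
ft_force: [-0.4, -0.3, 0.6]
grip_width: 0.0001
clock: 9.6
eef_pos: [0.2725, 0.2331, 0.2674]
tool_rot: [0.788, 0.616, 0.003, -0.0]
ft_force: [0.5, -0.4, 0.5]
grip_width: 0.0
oil 4.6
bearing 7.4
spanner 6.9
pulley 6.5
jar 6.4
tray 3.0
mug 5.9
brown 16.2
red 6.1
```

View pics/c6.png

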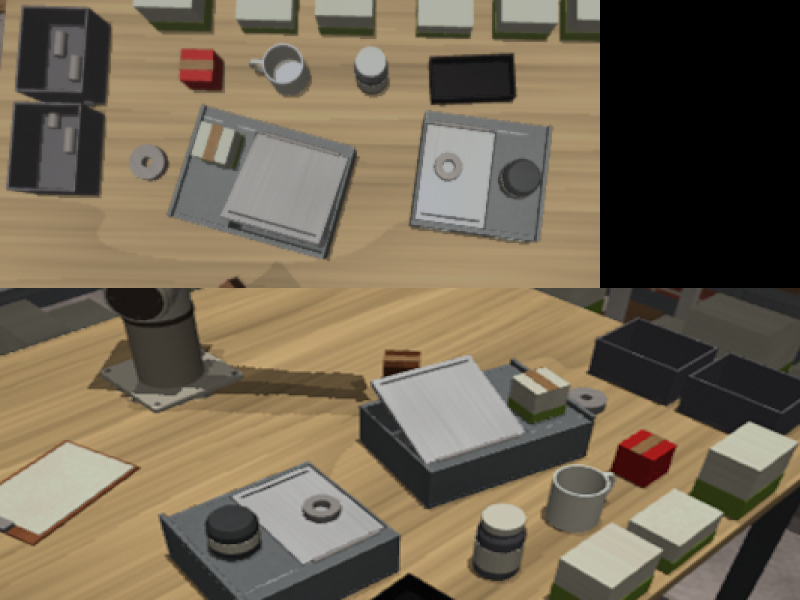

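The lid is ajar, the carton is upright on the deck, the small chest is shut and the bystanders are in place. The brown box's larger difference comes from the arm and its shadow over it. I'm handing in.

```bash
python3 -c "
from h import *
print(bot.job_done())"
```

```text
the job is handed in; nothing more can be done
None
```

The job is handed in: the carton stands upright on the larger chest's deck, and the lid is ajar. I pushed the carton off the lid with two part-open fingers held low. Then I pressed the lid near its front edge with the fingers shut, down to the solid stop (about 28 N, z held at 0.0824 m), and drew back up and away.

**Last checks:**
- The last pictures show the lid ajar about 2.5 s after release. I judged this by eye and did not measure its angle.
- The carton is clear of the seam by about 15–20 mm (estimated) and was not gripped or lifted.
- The small chest is shut, and the bystanders show no visible shift from the start.
- The robot was touching nothing, with wrist force under 1 N. The clock stood at about 9.7 s of the 48 s allowed.

**Disagreement:** the top-view comparison gave a larger difference at the brown look-alike (16, against 3 to 7 for the rest). The arm and its shadow covered it in that view. The scene view shows it in place, and the arm stayed above it.

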